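Park the microscope objectives in order of height

ROBOT

A 6-joint arm with a two-finger parallel gripper is mounted at the origin on the work surface. World frame = base frame: x ahead of the robot, y to its left, z up, the work surface at z = 0. Lengths are in m, angles in rad, forces in N, time in s.
With the tool pointing down it reaches from about 0.3 to 0.75 m from the base axis. Payload 8.5 kg.
Tool frame: the origin (TCP) lies at the very end of the fingers, on their centre line; the grasp point (between the pads) lies 19 mm behind it; z points along the fingers, y is the line along which they close (so a half turn about z gives the same grasp; the last joint's range is limited). The gripper opens to 88 mm and grips with 3 to 60 N. Pads are 18 mm wide; open, the fingers measure 123 mm over their backs; the gripper's body (75 mm by 187 mm) begins 45 mm behind the grasp point.
Start: joints at [0.94, 0.381, 1.297, -0, 1.464, -0.215], TCP at [0.222, 0.503, 0.239] pointing down, gripper open.
Joint ranges: [-3.11, 3.11], [-0.89, 2.33], [0.22, 2.48], [-1.42, 4.56], [0.17, 2.85], [-2.88, 2.88]. Speed limits (rad/s): [2.39, 2.39, 3.14, 3.14, 3.14, 3.14].

INTERFACE

Orientations are given as a rotation vector (axis times angle).
In Python, from plant import bot gives the robot as it stands. The module is installed in compiled form; this text tells all that it offers.
- The arm moves only by the shell command python3 -m inch 'ROWS'. ROWS is JSON, a list that holds one entry, the list of rows, each a list of 7 numbers: the closure in counts, from 0 (fully open) to 255 (shut), then the shift along the tool's x, y, z in units of 40 cm (1.0 is 40 cm), then the turn, a rotation vector about the tool's x, y, z in units of 90 degrees (1.0 is 90 degrees). A call has 1 to 12 rows; each row is the pose to reach, as a shift and turn from the pose commanded when the call began, along the tool's axes at that moment; what a row does not reach only later rows make up. A row lasts 1/8 s, in which the tool goes at most 62.5 mm and 10.7 degrees, less where a joint would pass 70% of its speed; a pose out of reach is approached as far as the arm can. A call with a number of a shift or a turn outside -1 to 1 is refused whole. A call with a gripper value outside its range is refused whole. The fingers move at their own pace and stop on an object; the grip force is fixed at half the most. Time passes only in rows, so rows that repeat a pose let the fingers close. It gives the time, the measured TCP pose, the force, the opening and the grip force at its end, in the units of the state.
- bot.read_state(): the state, without advancing time (a new reading comes with each control period).
- bot.get_image(name): name is "scene" or "top"; returns (picture, depth): 400x640x3 uint8, red, green, blue; 400x640 float32, m along the optical axis (not along the pixel's ray), 0 where there is no reading.
- bot.get_calibration(name): a dict with "intrinsics" (3x3 intrinsics, pixels), "R" (3x3) and "t" (3): a world point X has camera coordinates R X + t. Camera axes: x right, y down, z forward; pixel columns grow to the right and rows downward; lengths in m; the calibration is good to about 2 mm. A picture is of the moment at which its call begins. get_calibration takes no time and is no camera call.
- bot.hand_in(): hands the job in; it is judged then, once.
Trained networks look in the newest picture that a camera, given by its name, has taken for a name from the list of things; names that differ only in an ending like _2 or _b are one class to them, and where a whole thing is asked for, a point or a joint stands for the part that bears it (a point fixed in the world has none). Each returns a list of dicts, best first, with "confidence" (0 to 1); they miss things now and then, are a little off and sometimes report something else, mostly with a low value. They report only what shows in the picture. A call takes as long as a camera call. They do not tell look-alikes from the thing itself.
- bot.cut_out(camera, label): "pixels" (400x640 bool, what is visible of it) and "xy" ([column, row] in pixels, amid what is visible of it).
- bot.pinpoint(camera, label): "xy" ([column, row] in pixels: a listed point, or the origin of a listed thing).
The state is a dict: "clock": time; "joint_positions": joint angles; "joint_vel": joint speeds; "joint_efforts": joint torques, N m; "eef_pos": TCP position; "tool_rot": TCP orientation; "contact_force": force on the tool from outside, world axes, zero at the start; "ft_torque": the same for the moment, N m; "width": finger opening in m; "grasp_force": force on a finger pad.
Only numpy, scipy, OpenCV 4.12 (cv2) and the standard library are available. Lean on these libraries where they do the work, as an engineer would, in place of code of your own. Each camera call takes 0.05 s, during which the arm holds its last target. There are 200 camera calls.

TASK

Line the four loose microscope objectives up on the white rail in order of height: the shortest on the pad next to the upright steel pin, then taller and taller to the tallest on the pad farthest from the pin. Stand each one upright, lens up, centred on its own pad, setting it down rather than dropping it, and do not tip over any objective or the little brown dropper bottle.

Things in the scene. Friction and masses are not known exactly. Their poses are not given: they have to be found in the camera images.
- objective_40: Loose microscope objective, 40 mm tall overall: the shortest, with the widest lens. Aluminium barrel standing upright on its dark 36 mm collar (lowest 7 mm), lens up. Barrel 34 mm across, straight up to 34 mm above its underside, then narrowing to 30 mm at the nose; the black lens on top is 26 mm across. About 100 g. Origin: centre of the underside; z up along the barrel. Round, so its yaw is meaningless.
- objective_56: Loose microscope objective, 56 mm tall overall: the second shortest. Aluminium barrel standing upright on its dark 36 mm collar (lowest 7 mm), lens up. Barrel 34 mm across, straight up to 40 mm above its underside, then narrowing to 24 mm at the nose; the black lens on top is 18 mm across. About 130 g. Origin: centre of the underside; z up along the barrel. Round, so its yaw is meaningless.
- objective_72: Loose microscope objective, 72 mm tall overall: the second tallest. Aluminium barrel standing upright on its dark 36 mm collar (lowest 7 mm), lens up. Barrel 34 mm across, straight up to 48 mm above its underside, then narrowing to 18 mm at the nose; the black lens on top is 12 mm across. About 160 g. Origin: centre of the underside; z up along the barrel. Round, so its yaw is meaningless.
- objective_90: Loose microscope objective, 90 mm tall overall: the tallest, with a long taper and the smallest lens. Aluminium barrel standing upright on its dark 36 mm collar (lowest 7 mm), lens up. Barrel 34 mm across, straight up to 58 mm above its underside, then narrowing to 12 mm at the nose; the black lens on top is 7 mm across. About 200 g. Origin: centre of the underside; z up along the barrel. Round, so its yaw is meaningless.
- pad1: Flat dark rubber disc, 50 mm across and 4 mm thick, fixed on top of a white rail (80 mm wide, 410 mm long, 12 mm thick, flat on the table); one of four alike in a row, at one end of the row, the rail's -y end. Neighbouring pads are 73 to 97 mm apart, centre to centre. Origin: centre of its underside, 12 mm above the table, so its upper face is 16 mm above the table. x axis level across the rail, y axis along the rail, z up.
- pad2: Flat dark rubber disc, 50 mm across and 4 mm thick, fixed on top of a white rail (80 mm wide, 410 mm long, 12 mm thick, flat on the table); one of four alike in a row, second from the rail's -y end. Neighbouring pads are 73 to 97 mm apart, centre to centre. Origin: centre of its underside, 12 mm above the table, so its upper face is 16 mm above the table. x axis level across the rail, y axis along the rail, z up.
- pad3: Flat dark rubber disc, 50 mm across and 4 mm thick, fixed on top of a white rail (80 mm wide, 410 mm long, 12 mm thick, flat on the table); one of four alike in a row, second from the rail's +y end. Neighbouring pads are 73 to 97 mm apart, centre to centre. Origin: centre of its underside, 12 mm above the table, so its upper face is 16 mm above the table. x axis level across the rail, y axis along the rail, z up.
- pad4: Flat dark rubber disc, 50 mm across and 4 mm thick, fixed on top of a white rail (80 mm wide, 410 mm long, 12 mm thick, flat on the table); one of four alike in a row, at the other end of the row, the rail's +y end. Neighbouring pads are 73 to 97 mm apart, centre to centre. Origin: centre of its underside, 12 mm above the table, so its upper face is 16 mm above the table. x axis level across the rail, y axis along the rail, z up.
- post: Upright steel pin, 12 mm thick and 50 mm tall with a 24 mm foot, fixed on the rail near one of its ends, about 60 mm beyond the last pad at that end; it marks the row's beginning. At the rail's other end there is only a flat screw head. It may be at either end. Origin: centre of its underside, 12 mm above the table.
- dropper: Bystander: small loose amber glass bottle, 26 mm across and 62 mm tall with a black cap, standing among the objectives. Origin: centre of its underside; z up.
Mind the look-alikes: they are no part of the job. What is shaped like the objective_72 but pink or yellow is not meant.

How it is judged:
By the outcome, as a careful person would: the job done as asked, in the order asked, and still so for the second after the job is handed in, with the robot touching nothing.
It also fails if it takes over 102 s, if anything falls off the work surface, if the arm or the gripper's body presses on something with over 40 N, if the wrist force passes 120 N, or if a joint passes its speed limit or range.

## Working session

There is one attempt and no reset: what is moved stays moved. The work goes in short steps, Python scripts to look and compute and a shell command to move; the robot and the scene stay as the last step left them, time stands still between calls to the robot, and variables do not carry over. Pictures are saved under pics/ and viewed, at most 14 in all, crops included, and the job is handed in when it is done.

```bash
mkdir -p pics
cat > h.py <<'E'
import numpy as np, cv2
from plant import bot
from scipy.spatial.transform import Rotation as Ro
def save(cam,name):
    p,d=bot.get_image(cam); cv2.imwrite(f'pics/{name}.png',p[:,:,::-1]); return p,d
def w(cam,uv,z):
    "world point on ray uv at height z"
    c=bot.get_calibration(cam);K,R,t=[np.array(c[k]) for k in('intrinsics','R','t')]
    d=R.T@np.linalg.inv(K)@[uv[0],uv[1],1]; o=-R.T@t
    return o+d*(z-o[2])/d[2]
def cloud(cam,d):
    c=bot.get_calibration(cam);K,R,t=[np.array(c[k]) for k in('intrinsics','R','t')]
    v,u=np.mgrid[:400,:640]
    P=np.stack([(u-K[0,2])/K[0,0]*d,(v-K[1,2])/K[1,1]*d,d],-1)
    return (P-t)@R
E
python3 - <<'E'
from h import *
save('top','top0');save('scene','scene0')
for c in('top','scene'):
    k=bot.get_calibration(c);print(c,np.round(k['intrinsics'],1).tolist(),np.round(-np.array(k['R']).T@k['t'],3))
for n in['objective_40','objective_56','objective_72','objective_90','pad1','pad2','pad3','pad4','post','dropper']:
    for c in('top','scene'):
        z=.012 if n[0]=='p' else 0
        print(n,c,[(round(r['confidence'],2),np.round(r['xy']).tolist(),w(c,r['xy'],z)[:2].round(3).tolist()) for r in bot.pinpoint(c,n)[:4]])
s=bot.read_state();print(s['clock'],s['eef_pos'],s['tool_rot'],Ro.from_rotvec(s['tool_rot']).as_matrix().round(3).tolist(),s['width'])
E
```

```text
top [[519.5, 0.0, 321.0], [0.0, 519.5, 191.5], [0.0, 0.0, 1.0]] [ 0.382 -0.022  1.38 ]
scene [[471.5, 0.0, 320.4], [0.0, 471.5, 196.9], [0.0, 0.0, 1.0]] [ 1.171 -0.27   0.855]
objective_40 top [(0.74, [404.0, 257.0], [0.372, -0.246]), (0.73, [421.0, 201.0], [0.52, -0.297]), (0.67, [424.0, 235.0], [0.43, -0.302]), (0.67, [352.0, 224.0], [0.462, -0.11])]
objective_40 scene [(0.94, [186.0, 219.0], [0.42, -0.307]), (0.85, [153.0, 235.0], [0.439, -0.385]), (0.77, [194.0, 252.0], [0.52, -0.309]), (0.7, [424.0, 153.0], [0.427, 0.318])]
objective_56 top [(0.74, [404.0, 257.0], [0.372, -0.246]), (0.73, [421.0, 201.0], [0.52, -0.297]), (0.67, [424.0, 235.0], [0.43, -0.302]), (0.67, [352.0, 224.0], [0.462, -0.11])]
objective_56 scene [(0.94, [186.0, 219.0], [0.42, -0.307]), (0.85, [153.0, 235.0], [0.439, -0.385]), (0.77, [194.0, 252.0], [0.52, -0.309]), (0.7, [424.0, 153.0], [0.427, 0.318])]
objective_72 top [(0.74, [404.0, 257.0], [0.372, -0.246]), (0.73, [421.0, 201.0], [0.52, -0.297]), (0.67, [424.0, 235.0], [0.43, -0.302]), (0.67, [352.0, 224.0], [0.462, -0.11])]
objective_72 scene [(0.94, 
[... 1738 characters left out ...]
330.0, 252.0], [0.634, -0.035]), (0.77, [363.0, 228.0], [0.603, 0.06]), (0.58, [299.0, 267.0], [0.646, -0.109]), (0.56, [234.0, 209.0], [0.443, -0.196])]
post top [(0.54, [235.0, 180.0], [0.586, 0.198]), (0.49, [287.0, 171.0], [0.606, 0.059]), (0.42, [352.0, 223.0], [0.465, -0.109]), (0.22, [189.0, 246.0], [0.415, 0.319])]
post scene [(0.71, [415.0, 205.0], [0.583, 0.203]), (0.29, [363.0, 185.0], [0.481, 0.116])]
dropper top [(0.66, [385.0, 237.0], [0.426, -0.198])]
dropper scene [(0.62, [234.0, 210.0], [0.434, -0.196])]
1.1 [0.22214183 0.50311396 0.23874422] [ 6.48424738e-01  3.07393860e+00 -4.33858239e-05] [[-0.915, 0.404, 0.0], [0.404, 0.915, -0.0], [-0.0, -0.0, -1.0]] 0.08810553845016977
```

Run:
```python
import cv2
a=cv2.imread('pics/top0.png')[100:300,140:480]; b=cv2.imread('pics/scene0.png')[110:310,110:450]
cv2.imwrite('pics/topc.png',cv2.resize(a,(800,471),interpolation=3));cv2.imwrite('pics/scenec.png',cv2.resize(b,(800,471),interpolation=3))
```

```text
(no output)
```

View pics/topc.png

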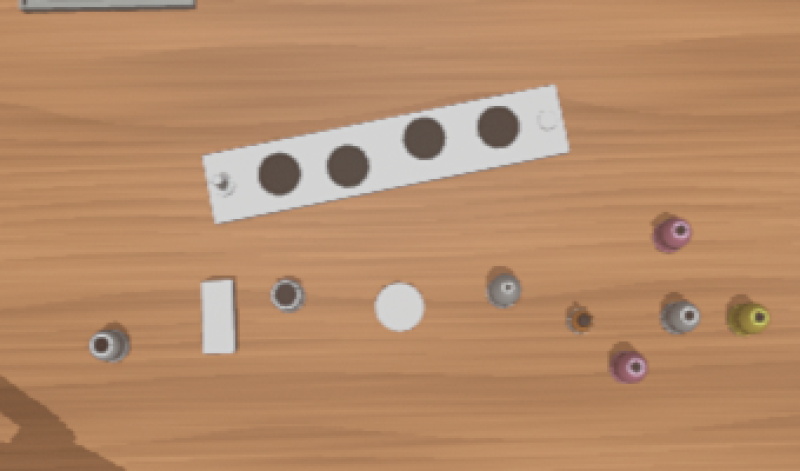

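View pics/scenec.png

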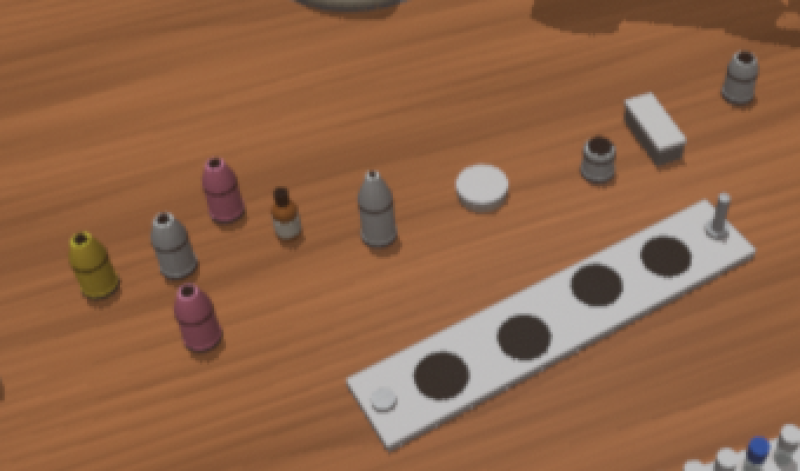

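The top crop shows the pin at the left (+y) end of the rail, next to pad4. The grey objectives in the top crop are 56 (105,345), 40 (286,294), 90 (505,288) and 72 (682,316). Pink and yellow decoys surround 72, and the dropper is at (580,318). Next I measure the lens and pad centroids.

```bash
cat > m.py <<'E'
from h import *
from scipy.ndimage import label
L={'56':(.056,9,(183,246),(426,135)),'40':(.040,13,(261,225),(365,171)),'90':(.090,3.5,(356,222),(268,184)),'72':(.072,6,(432,234),(179,202)),
 'pad4':(.016,25,(258,174),(393,219)),'pad3':(.016,25,(288,170),(363,231)),'pad2':(.016,25,(320,158),(332,253)),'pad1':(.016,25,(352,154),(297,269))}
def blob(p,uv,r):
    g=cv2.cvtColor(p,cv2.COLOR_RGB2GRAY).astype(float);u,v=uv
    s=g[v-r:v+r+1,u-r:u+r+1]; 
    return s
for c,i in(('top',2),('scene',3)):
    p,d=bot.get_image(c);P=cloud(c,d);g=cv2.cvtColor(p,cv2.COLOR_RGB2GRAY).astype(int)
    for n,e in L.items():
        u,v=e[i];r=16 if n[0]=='p' else 7
        s=g[v-r:v+r+1,u-r:u+r+1]; th=100 if n[0]=='p' else (s.min()+ 0.45*(np.median(s)-s.min()))
        lab,k=label(s<th); 
        yy,xx=np.nonzero(lab>0); 
        b=min(zip((xx-r)**2+(yy-r)**2,lab[yy,xx]))[1]; yy,xx=np.nonzero(lab==b)
        uv=(u-r+xx.mean(),v-r+yy.mean())
        o=w(c,uv,e[0]); R=26 
        q=P[v-40:v+41,max(u-40,0):u+41].reshape(-1,3); q=q[np.hypot(*(q[:,:2]-o[:2]).T)<.02]
        print(c,n,len(yy),np.round(uv,1),o[:2].round(4),'top z',np.percentile(q[:,2],98).round(3))
E
python3 m.py
```

```text
top 56 26 [182.5 246. ] [0.4133 0.3239] top z 0.059
top 40 57 [260.9 224.5] [0.4643 0.1266] top z 0.044
top 90 2 [355.  221.5] [ 0.4636 -0.1126] top z 0.091
top 72 8 [432.9 233.5] [ 0.4302 -0.3087] top z 0.074
top pad4 224 [258.2 173.4] [0.6017 0.1354] top z 0.022
top pad3 223 [287.5 170.1] [0.6089 0.0576] top z 0.022
top pad2 226 [319.9 158.3] [ 0.6388 -0.0293] top z 0.021
top pad1 220 [351.3 153.5] [ 0.6501 -0.1134] top z 0.022
scene 56 18 [426.3 133.8] [0.4141 0.3223] top z 0.058
scene 40 55 [364.6 171.5] [0.4654 0.1253] top z 0.043
scene 90 4 [267.5 183.5] [ 0.4642 -0.1155] top z 0.09
scene 72 10 [178.7 202.7] [ 0.4319 -0.3099] top z 0.073
scene pad4 276 [392.6 218.6] [0.6045 0.1328] top z 0.02
scene pad3 298 [363.  230.8] [0.6116 0.055 ] top z 0.02
scene pad2 334 [332.2 253. ] [ 0.6418 -0.0317] top z 0.02
scene pad1 359 [297.1 269.2] [ 0.6529 -0.1158] top z 0.02
```

```bash
cat > plan.py <<'E'
import sys,json
from h import *
def plan(*wps):
    "waypoints (x,y,z) tool down, tool-y yaw 11.2deg; prints shift and turn in units"
    s=bot.read_state();R0=Ro.from_rotvec(s['tool_rot']);p=np.array(s['eef_pos'])
    a=np.radians(11.2);y=np.array([np.cos(a),np.sin(a),0]);z=np.array([0,0,-1.]);Rg=Ro.from_matrix(np.c_[np.cross(y,z),y,z])
    t=(R0.inv()*Rg).as_rotvec()/(np.pi/2)
    print('t',round(s['clock'],2),p.round(4),'w',round(s['width'],4),'F',np.round(s['contact_force'],1),'grip',s['grasp_force'],'j',np.round(s['joint_positions'],2))
    for q in wps: print(q,'->',(R0.inv().apply(np.array(q)-p)/.4).round(4).tolist(),t.round(4).tolist())
if __name__=='__main__': plan(*json.loads(sys.argv[1]))
E
python3 plan.py '[[0.4649,0.126,0.16],[0.4649,0.126,0.06]]'
```

```text
t 1.2 [0.2221 0.5031 0.2387] w 0.088 F [-0.2 -0.4  0.6] grip 0.0 j [ 0.94  0.38  1.3   0.    1.46 -0.22]
[0.4649, 0.126, 0.16] -> [-0.936, -0.6174, 0.1968] [-0.0, 0.0, 0.6109]
[0.4649, 0.126, 0.06] -> [-0.936, -0.6173, 0.4468] [-0.0, 0.0, 0.6109]
```

```bash
python3 -m inch '[[[0,-0.936,-0.617,0.197,0,0,0.611],[0,-0.936,-0.617,0.197,0,0,0.611],[0,-0.936,-0.617,0.197,0,0,0.611],[0,-0.936,-0.617,0.197,0,0,0.611],[0,-0.936,-0.617,0.197,0,0,0.611],[0,-0.936,-0.617,0.197,0,0,0.611],[0,-0.936,-0.617,0.197,0,0,0.611],[0,-0.936,-0.617,0.197,0,0,0.611],[0,-0.936,-0.617,0.197,0,0,0.611],[0,-0.936,-0.617,0.197,0,0,0.611],[0,-0.936,-0.617,0.197,0,0,0.611],[0,-0.936,-0.617,0.197,0,0,0.611]]]'; python3 plan.py '[[0.4649,0.126,0.06],[0.4649,0.126,0.008]]'
```

```text
clock: 2.7
eef_pos: [0.4646, 0.1269, 0.1602]
tool_rot: [1.992, 2.429, 0.0]
contact_force: [-0.1, -0.7, 0.6]
width: 0.0882
grasp_force: 0.0
t 2.7 [0.4646 0.1269 0.1602] w 0.0882 F [-0.1 -0.7  0.6] grip 0.0 j [ 0.02  0.34  1.61  0.    1.19 -0.18]
[0.4649, 0.126, 0.06] -> [-0.0024, 0.0002, 0.2505] [0.0002, 0.0, 0.0008]
[0.4649, 0.126, 0.008] -> [-0.0024, 0.0001, 0.3805] [0.0002, 0.0, 0.0008]
```

```bash
python3 -m inch '[[[0,-0.001,0,0.25,0,0,0],[0,-0.001,0,0.25,0,0,0],[0,-0.001,0,0.31,0,0,0],[0,-0.001,0,0.38,0,0,0],[0,-0.001,0,0.38,0,0,0],[255,-0.001,0,0.38,0,0,0],[255,-0.001,0,0.38,0,0,0],[255,-0.001,0,0.38,0,0,0],[255,-0.001,0,0.38,0,0,0],[255,-0.001,0,0.38,0,0,0],[255,-0.001,0,0.38,0,0,0],[255,-0.001,0,0.38,0,0,0]]]'; python3 plan.py '[[0.4649,0.126,0.16],[0.6031,0.1341,0.1],[0.6031,0.1341,0.024]]'
```

```text
clock: 4.2
eef_pos: [0.465, 0.1257, 0.008]
tool_rot: [1.994, 2.427, 0.0]
contact_force: [0.5, 0.4, 2.7]
width: 0.0334
grasp_force: 33.3
t 4.2 [0.465  0.1257 0.008 ] w 0.0334 F [0.5 0.4 2.7] grip 33.34040065499721 j [ 0.02  0.58  1.78 -0.    0.78 -0.18]
[0.4649, 0.126, 0.16] -> [0.0007, -0.0002, -0.3799] [0.0, 0.0, -0.0002]
[0.6031, 0.1341, 0.1] -> [-0.0464, 0.3427, -0.2299] [0.0, 0.0, -0.0002]
[0.6031, 0.1341, 0.024] -> [-0.0464, 0.3427, -0.0399] [0.0, 0.0, -0.0002]
```

```bash
python3 -m inch '[[[255,0,0,-0.1,0,0,0],[255,0,0,-0.23,0,0,0],[255,-0.02,0.12,-0.23,0,0,0],[255,-0.04,0.25,-0.23,0,0,0],[255,-0.046,0.343,-0.23,0,0,0],[255,-0.046,0.343,-0.23,0,0,0],[255,-0.046,0.343,-0.13,0,0,0],[255,-0.046,0.343,-0.07,0,0,0],[255,-0.046,0.343,-0.055,0,0,0],[255,-0.046,0.343,-0.048,0,0,0],[255,-0.046,0.343,-0.042,0,0,0],[255,-0.046,0.343,-0.042,0,0,0]]]'
python3 - <<'E'
from h import *
save('top','t1'); p,d=save('scene','s1')
cv2.imwrite('pics/s1c.png',cv2.resize(p[110:310,220:480,::-1],(780,600),interpolation=3))
E
python3 plan.py '[[0.6031,0.1341,0.0242]]'
```

```text
clock: 5.7
eef_pos: [0.6034, 0.1343, 0.0253]
tool_rot: [1.994, 2.427, 0.001]
contact_force: [0.8, -0.8, -0.7]
width: 0.0329
grasp_force: 33.2
t 5.8 [0.6034 0.1343 0.0252] w 0.0331 F [-0.6  0.7 -0.7] grip 33.22561536566354 j [ 0.03  0.71  1.37 -0.    1.06 -0.17]
[0.6031, 0.1341, 0.0242] -> [-0.0004, -0.0007, 0.0026] [0.0005, 0.0001, -0.0001]
```

View pics/s1c.png

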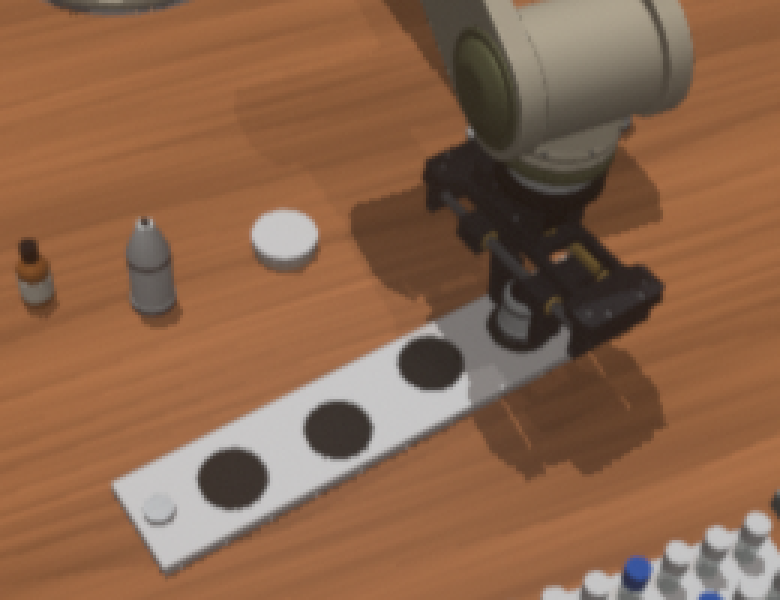

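The picture shows objective 40 held over pad4, at about (515,310) in the crop. I lower it the last millimetre, release it and lift.

```bash
python3 -m inch '[[[255,0,0,0.0015,0,0,0],[255,0,0,0.003,0,0,0],[255,0,0,0.003,0,0,0],[120,0,0,0.003,0,0,0],[60,0,0,0.003,0,0,0],[0,0,0,0.003,0,0,0],[0,0,0,0.003,0,0,0],[0,0,0,-0.05,0,0,0],[0,0,0,-0.18,0,0,0],[0,0,0,-0.3,0,0,0],[0,0,0,-0.3,0,0,0]]]';  python3 plan.py '[[0.4137,0.3231,0.14],[0.4137,0.3231,0.01]]'
```

```text
clock: 7.18
eef_pos: [0.6047, 0.1344, 0.1485]
tool_rot: [1.991, 2.423, 0.008]
contact_force: [0.3, -0.1, -0.4]
width: 0.0879
grasp_force: 0.0
t 7.17 [0.6047 0.1344 0.1485] w 0.0879 F [ 0.3 -0.1 -0.4] grip 0.0 j [ 0.03  0.57  1.24 -0.    1.32 -0.17]
[0.4137, 0.3231, 0.14] -> [0.5555, -0.3768, 0.0179] [0.0047, 0.0008, -0.0]
[0.4137, 0.3231, 0.01] -> [0.5559, -0.3793, 0.3429] [0.0047, 0.0008, -0.0]
```

```bash
python3 -m inch '[[[0,0.555,-0.378,0,0,0,0],[0,0.555,-0.378,0,0,0,0],[0,0.555,-0.378,0,0,0,0],[0,0.555,-0.378,0,0,0,0],[0,0.555,-0.378,0,0,0,0],[0,0.555,-0.378,0,0,0,0],[0,0.555,-0.378,0,0,0,0],[0,0.555,-0.378,0,0,0,0]]]';  python3 plan.py '[[0.4137,0.3231,0.14],[0.4137,0.3231,0.01]]'
python3 - <<'E'
from h import *
p,d=save('top','t2')
g=cv2.cvtColor(p,cv2.COLOR_RGB2GRAY)
cv2.imwrite('pics/t2c.png',cv2.resize(p[140:210,220:380,::-1],(800,350),interpolation=3))
p,d=save('scene','s2')
cv2.imwrite('pics/s2c.png',cv2.resize(p[170:290,280:440,::-1],(800,600),interpolation=3))
E
```

```text
clock: 8.18
eef_pos: [0.4129, 0.3218, 0.1445]
tool_rot: [1.997, 2.425, -0.0]
contact_force: [-0.6, 0.1, 0.2]
width: 0.0879
grasp_force: 0.0
t 8.18 [0.4129 0.3218 0.1445] w 0.0879 F [-0.6  0.1  0.2] grip 0.0 j [ 0.44  0.43  1.52 -0.    1.19  0.24]
[0.4137, 0.3231, 0.14] -> [0.0028, 0.0026, 0.0112] [-0.0001, 0.0001, -0.0014]
[0.4137, 0.3231, 0.01] -> [0.0029, 0.0026, 0.3362] [-0.0001, 0.0001, -0.0014]
```

View pics/t2c.png

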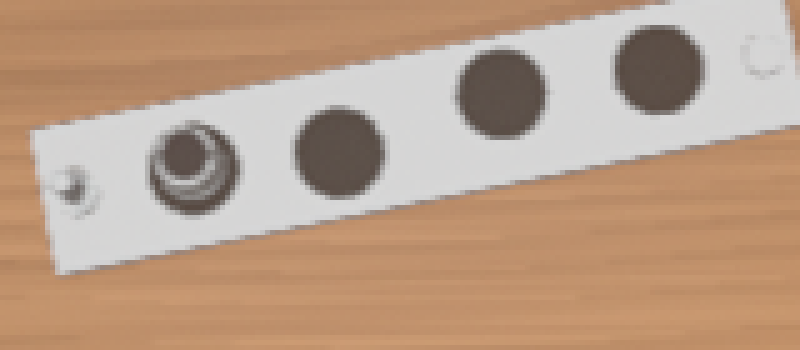

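View pics/s2c.png

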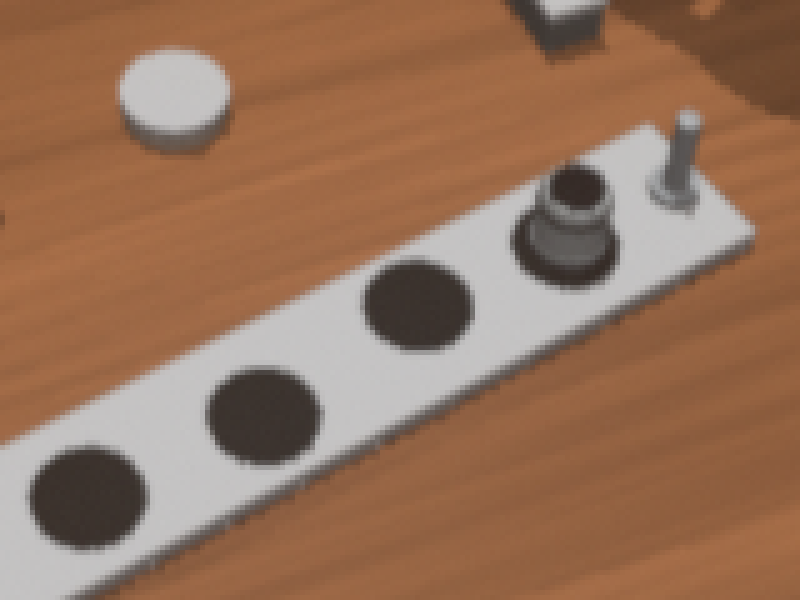

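Objective 40 stands on pad4, lens up: the lens is at (185,152) in the top crop and (578,187) in the scene crop. I check the offset numerically and pick 56.

```bash
python3 -c "
from h import *
print(w('top',(257,170.4),.056),w('scene',(395.6,207.4),.056))"
python3 -m inch '[[[0,0.003,0.002,0.2,0,0,0],[0,0.003,0.002,0.2,0,0,0],[0,0.003,0.002,0.28,0,0,0],[0,0.003,0.002,0.336,0,0,0],[0,0.003,0.002,0.336,0,0,0],[255,0.003,0.002,0.336,0,0,0],[255,0.003,0.002,0.336,0,0,0],[255,0.003,0.002,0.336,0,0,0],[255,0.003,0.002,0.336,0,0,0],[255,0.003,0.002,0.336,0,0,0],[255,0.003,0.002,0.336,0,0,0],[255,0.003,0.002,0.336,0,0,0]]]';  python3 plan.py '[[0.6103,0.0563,0.12],[0.6103,0.0563,0.0265]]'
```

```text
[0.60315212 0.13383743 0.056     ] [0.60556011 0.13434883 0.056     ]
clock: 9.78
eef_pos: [0.4124, 0.3241, 0.0104]
tool_rot: [1.994, 2.427, 0.0]
contact_force: [1.1, 0.1, 0.8]
width: 0.0327
grasp_force: 30.0
t 9.78 [0.4124 0.3241 0.0104] w 0.0327 F [1.1 0.1 0.8] grip 29.999979038257152 j [0.44 0.62 1.66 0.   0.86 0.24]
[0.6103, 0.0563, 0.12] -> [-0.7528, 0.3554, -0.274] [0.0001, -0.0, -0.0002]
[0.6103, 0.0563, 0.0265] -> [-0.7528, 0.3554, -0.0402] [0.0001, -0.0, -0.0002]
```

```bash
python3 -m inch '[[[255,0,0,-0.12,0,0,0],[255,0,0,-0.27,0,0,0],[255,-0.13,0.06,-0.27,0,0,0],[255,-0.26,0.12,-0.27,0,0,0],[255,-0.39,0.18,-0.27,0,0,0],[255,-0.52,0.24,-0.27,0,0,0],[255,-0.64,0.3,-0.27,0,0,0],[255,-0.753,0.355,-0.27,0,0,0],[255,-0.753,0.355,-0.27,0,0,0],[255,-0.753,0.355,-0.17,0,0,0],[255,-0.753,0.355,-0.08,0,0,0],[255,-0.753,0.355,-0.055,0,0,0]]]';python3 -m inch '[[[255,0,0,0.002,0,0,0],[255,0,0,0.007,0,0,0],[255,0,0,0.012,0,0,0],[255,0,0,0.012,0,0,0],[255,0,0,0.012,0,0,0]]]'; python3 plan.py '[[0.6103,0.0563,0.0264]]'
```

```text
clock: 11.28
eef_pos: [0.6084, 0.0571, 0.0303]
tool_rot: [-1.991, -2.425, 0.004]
contact_force: [0.5, 0.6, -1.3]
width: 0.0331
grasp_force: 30.0
clock: 11.9
eef_pos: [0.6102, 0.0561, 0.0278]
tool_rot: [1.994, 2.427, 0.0]
contact_force: [-0.1, -0.5, -0.4]
width: 0.0331
grasp_force: 30.0
t 11.9 [0.6102 0.0561 0.0278] w 0.0331 F [-0.1 -0.5 -0.4] grip 29.99995982274413 j [-0.1   0.7   1.38 -0.    1.06 -0.3 ]
[0.6103, 0.0563, 0.0264] -> [0.0003, 0.0004, 0.0035] [0.0002, 0.0001, -0.0001]
```

```bash
python3 -m inch '[[[255,0,0,0.0018,0,0,0],[255,0,0,0.0035,0,0,0],[255,0,0,0.0035,0,0,0],[120,0,0,0.0035,0,0,0],[60,0,0,0.0035,0,0,0],[0,0,0,0.0035,0,0,0],[0,0,0,0.0035,0,0,0],[0,0,0,-0.05,0,0,0],[0,0,0,-0.18,0,0,0],[0,0,0,-0.3,0,0,0],[0,0,0,-0.3,0,0,0],[0,0,0,-0.3,0,0,0]]]';  python3 plan.py '[[0.431,-0.3093,0.14]]'
```

```text
clock: 13.4
eef_pos: [0.6096, 0.0562, 0.1467]
tool_rot: [-1.994, -2.427, 0.001]
contact_force: [0.5, -0.4, -0.1]
width: 0.0883
grasp_force: 0.0
t 13.4 [0.6096 0.0562 0.1467] w 0.0883 F [ 0.5 -0.4 -0.1] grip 0.0 j [-0.1   0.56  1.26  0.    1.32 -0.3 ]
[0.431, -0.3093, 0.14] -> [-0.8098, -0.6153, 0.0173] [-0.0008, -0.0003, -0.0002]
```

Distance is 0.41 m. I go there with the gripper partly closed (count 80, about 60 mm).

```bash
python3 -m inch '[[[80,-0.1,-0.08,0,0,0,0],[80,-0.22,-0.16,0,0,0,0],[80,-0.81,-0.616,0,0,0,0],[80,-0.81,-0.616,0,0,0,0],[80,-0.81,-0.616,0,0,0,0],[80,-0.81,-0.616,0,0,0,0],[80,-0.81,-0.616,0,0,0,0],[80,-0.81,-0.616,0,0,0,0],[80,-0.81,-0.616,0,0,0,0],[80,-0.81,-0.616,0,0,0,0],[80,-0.81,-0.616,0,0,0,0]]]';  python3 plan.py '[[0.431,-0.3093,0.018]]'; python3 m.py | grep -E ' (72|90) '
python3 - <<'E'
from h import *
p,d=save('scene','s3')
cv2.imwrite('pics/s3c.png',cv2.resize(p[110:310,130:430,::-1],(800,533),interpolation=3))
E
```

```text
clock: 14.78
eef_pos: [0.4317, -0.3086, 0.1475]
tool_rot: [-1.992, -2.429, -0.0]
contact_force: [0.1, -0.1, -0.4]
width: 0.0608
grasp_force: 0.0
t 14.78 [ 0.4317 -0.3086  0.1475] w 0.0608 F [ 0.1 -0.1 -0.4] grip 0.0 j [-0.84  0.43  1.5   0.    1.21 -1.04]
[0.431, -0.3093, 0.018] -> [-0.0016, -0.002, 0.3236] [-0.0001, -0.0002, 0.0009]
top 90 11 [359.5 227.5] [ 0.4486 -0.1234] top z 0.089
top 72 15 [438.2 233.1] [ 0.431  -0.3222] top z 0.073
scene 90 3 [267.7 183.3] [ 0.4638 -0.115 ] top z 0.09
scene 72 16 [178.8 202.5] [ 0.4314 -0.3096] top z 0.074
```

View pics/s3c.png

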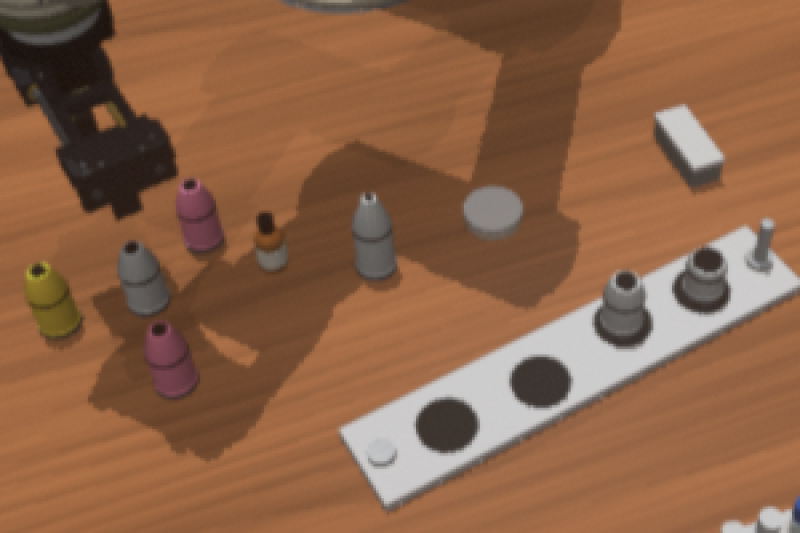

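Objectives 40 and 56 stand on their pads, at about (705,278) and (625,305). The grey 72 at (145,278) is under the gripper and its neighbours are untouched, so I descend and grip.

```bash
python3 -m inch '[[[80,-0.001,-0.001,0.12,0,0,0],[80,-0.001,-0.001,0.18,0,0,0],[80,-0.001,-0.001,0.25,0,0,0],[80,-0.001,-0.001,0.3,0,0,0],[80,-0.001,-0.001,0.324,0,0,0],[80,-0.001,-0.001,0.324,0,0,0],[255,-0.001,-0.001,0.324,0,0,0],[255,-0.001,-0.001,0.324,0,0,0],[255,-0.001,-0.001,0.324,0,0,0],[255,-0.001,-0.001,0.324,0,0,0],[255,-0.001,-0.001,0.324,0,0,0]]]';  python3 plan.py '[[0.6403,-0.0305,0.16],[0.6403,-0.0305,0.034]]'
```

```text
clock: 16.3
eef_pos: [0.4311, -0.3101, 0.0184]
tool_rot: [1.994, 2.427, -0.0]
contact_force: [-1.4, 0.7, 6.5]
width: 0.0333
grasp_force: 30.0
t 16.3 [ 0.4311 -0.3101  0.0184] w 0.0333 F [-1.4  0.7  6.5] grip 30.000087674707174 j [-0.85  0.61  1.64 -0.    0.89 -1.04]
[0.6403, -0.0305, 0.16] -> [0.584, 0.6489, -0.3542] [0.0002, 0.0004, -0.0001]
[0.6403, -0.0305, 0.034] -> [0.5842, 0.6488, -0.0392] [0.0002, 0.0004, -0.0001]
```

```bash
python3 -m inch '[[[255,0,0,-0.08,0,0,0],[255,0,0,-0.22,0,0,0],[255,0,0,-0.33,0,0,0],[255,0.09,0.1,-0.33,0,0,0],[255,0.19,0.21,-0.33,0,0,0],[255,0.29,0.32,-0.33,0,0,0],[255,0.39,0.43,-0.33,0,0,0],[255,0.49,0.54,-0.33,0,0,0],[255,0.584,0.649,-0.33,0,0,0],[255,0.584,0.649,-0.33,0,0,0],[255,0.584,0.649,-0.2,0,0,0],[255,0.584,0.649,-0.1,0,0,0]]]';python3 -m inch '[[[255,0,0,0.03,0,0,0],[255,0,0,0.045,0,0,0],[255,0,0,0.055,0,0,0],[255,0,0,0.057,0,0,0],[255,0,0,0.057,0,0,0],[255,0,0,0.057,0,0,0]]]'; python3 plan.py '[[0.6403,-0.0305,0.0344]]'
```

```text
clock: 17.8
eef_pos: [0.6392, -0.031, 0.0561]
tool_rot: [-1.994, -2.426, 0.002]
contact_force: [0.4, -0.3, -1.1]
width: 0.033
grasp_force: 30.0
clock: 18.55
eef_pos: [0.6404, -0.0305, 0.0356]
tool_rot: [1.994, 2.427, 0.0]
contact_force: [-1.2, 0.8, -0.2]
width: 0.0331
grasp_force: 30.0
t 18.55 [ 0.6404 -0.0305  0.0356] w 0.0331 F [-1.2  0.8 -0.2] grip 30.000007445923984 j [-0.23  0.73  1.29 -0.    1.12 -0.43]
[0.6403, -0.0305, 0.0344] -> [-0.0, -0.0003, 0.003] [0.0004, 0.0002, -0.0001]
```

```bash
python3 -m inch '[[[255,0,0,0.0015,0,0,0],[255,0,0,0.003,0,0,0],[255,0,0,0.003,0,0,0],[120,0,0,0.003,0,0,0],[60,0,0,0.003,0,0,0],[0,0,0,0.003,0,0,0],[0,0,0,0.003,0,0,0],[0,0,0,-0.05,0,0,0],[0,0,0,-0.18,0,0,0],[0,0,0,-0.32,0,0,0],[0,0,0,-0.32,0,0,0],[0,0,0,-0.32,0,0,0]]]';  python3 plan.py '[[0.4639,-0.114,0.16]]'
```

```text
clock: 20.05
eef_pos: [0.6398, -0.0304, 0.1623]
tool_rot: [-1.994, -2.426, 0.001]
contact_force: [0.0, -0.9, -0.1]
width: 0.0883
grasp_force: 0.0
t 20.05 [ 0.6398 -0.0304  0.1623] w 0.0883 F [ 0.  -0.9 -0.1] grip 0.0 j [-0.23  0.6   1.15 -0.    1.4  -0.43]
[0.4639, -0.114, 0.16] -> [-0.1197, -0.472, 0.0063] [-0.0008, -0.0003, -0.0002]
```

```bash
python3 -m inch '[[[0,-0.12,-0.472,0,0,0,0],[0,-0.12,-0.472,0,0,0,0],[0,-0.12,-0.472,0,0,0,0],[0,-0.12,-0.472,0,0,0,0],[0,-0.12,-0.472,0,0,0,0],[0,-0.12,-0.472,0,0,0,0],[0,-0.12,-0.472,0,0,0,0]]]';  python3 plan.py '[[0.4639,-0.114,0.032]]'
python3 - <<'E'
from h import *
p,d=save('scene','s4')
cv2.imwrite('pics/s4c.png',cv2.resize(p[110:310,130:430,::-1],(800,533),interpolation=3))
E
```

```text
clock: 20.92
eef_pos: [0.4651, -0.1137, 0.1628]
tool_rot: [-1.993, -2.428, -0.0]
contact_force: [-0.0, -0.3, 0.4]
width: 0.0883
grasp_force: 0.0
t 20.93 [ 0.4651 -0.1137  0.1628] w 0.0883 F [-0.  -0.3  0.4] grip 0.0 j [-0.49  0.33  1.61  0.    1.19 -0.68]
[0.4639, -0.114, 0.032] -> [-0.0002, -0.003, 0.3269] [-0.0002, -0.0002, 0.0006]
```

View pics/s4c.png

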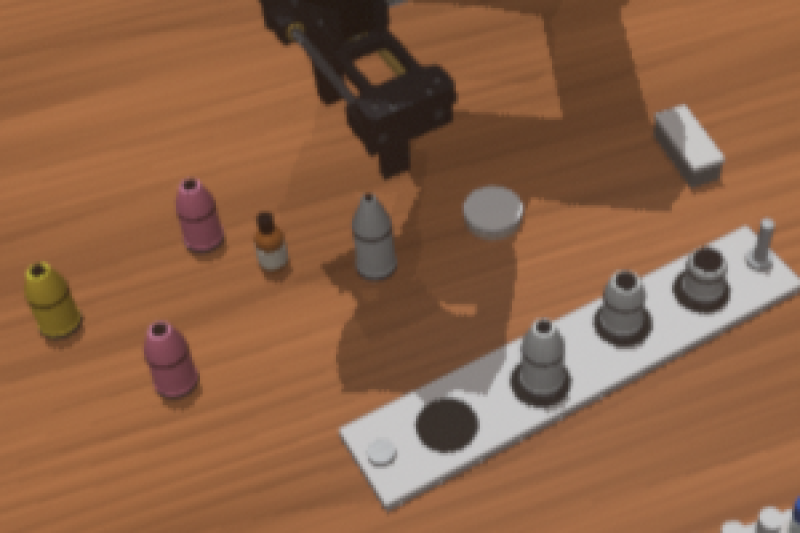

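Three stand in place on pads 4, 3 and 2, with 72 at (543,360). The gripper is above 90 at (374,240), so I descend and grip.

```bash
python3 -m inch '[[[0,0,-0.002,0.1,0,0,0],[0,0,-0.002,0.17,0,0,0],[0,0,-0.002,0.25,0,0,0],[0,0,-0.002,0.3,0,0,0],[0,0,-0.002,0.326,0,0,0],[0,0,-0.002,0.326,0,0,0],[255,0,-0.002,0.326,0,0,0],[255,0,-0.002,0.326,0,0,0],[255,0,-0.002,0.326,0,0,0],[255,0,-0.002,0.326,0,0,0],[255,0,-0.002,0.326,0,0,0],[255,0,-0.002,0.326,0,0,0]]]';  python3 plan.py '[[0.6515,-0.1146,0.16],[0.6515,-0.1146,0.048]]'
```

```text
clock: 22.48
eef_pos: [0.4637, -0.1143, 0.0328]
tool_rot: [1.994, 2.427, 0.0]
contact_force: [0.5, 0.2, -0.1]
width: 0.0327
grasp_force: 30.0
t 22.48 [ 0.4637 -0.1143  0.0328] w 0.0327 F [ 0.5  0.2 -0.1] grip 29.99520746525377 j [-0.49  0.53  1.77  0.    0.84 -0.69]
[0.6515, -0.1146, 0.16] -> [-0.0918, 0.4606, -0.3179] [0.0002, 0.0001, -0.0002]
[0.6515, -0.1146, 0.048] -> [-0.0918, 0.4605, -0.0379] [0.0002, 0.0001, -0.0002]
```

```bash
python3 -m inch '[[[255,0,0,-0.1,0,0,0],[255,0,0,-0.22,0,0,0],[255,-0.03,0.13,-0.25,0,0,0],[255,-0.05,0.25,-0.25,0,0,0],[255,-0.07,0.36,-0.25,0,0,0],[255,-0.092,0.46,-0.25,0,0,0],[255,-0.092,0.46,-0.25,0,0,0],[255,-0.092,0.46,-0.15,0,0,0],[255,-0.092,0.46,-0.08,0,0,0],[255,-0.092,0.46,-0.055,0,0,0],[255,-0.092,0.46,-0.045,0,0,0],[255,-0.092,0.46,-0.043,0,0,0]]]';python3 -m inch '[[[255,0,0,0,0,0,0],[255,0,0,0,0,0,0]]]'; python3 plan.py '[[0.6515,-0.1146,0.0488]]'
```

```text
clock: 23.98
eef_pos: [0.6515, -0.1149, 0.0509]
tool_rot: [1.994, 2.426, 0.001]
contact_force: [-0.4, 0.6, -1.9]
width: 0.0329
grasp_force: 30.0
clock: 24.22
eef_pos: [0.6514, -0.1148, 0.0506]
tool_rot: [1.994, 2.427, 0.001]
contact_force: [-0.8, 0.3, -1.4]
width: 0.0328
grasp_force: 30.0
t 24.23 [ 0.6514 -0.1148  0.0506] w 0.0328 F [-0.8  0.3 -1.4] grip 29.995860778726637 j [-0.35  0.74  1.21  0.    1.19 -0.55]
[0.6515, -0.1146, 0.0488] -> [0.0004, 0.0003, 0.0044] [0.0006, 0.0003, -0.0001]
```

```bash
python3 -m inch '[[[255,0,0,0.002,0,0,0],[255,0,0,0.0045,0,0,0],[255,0,0,0.0045,0,0,0],[120,0,0,0.0045,0,0,0],[60,0,0,0.0045,0,0,0],[0,0,0,0.0045,0,0,0],[0,0,0,0.0045,0,0,0],[0,0,0,-0.05,0,0,0],[0,0,0,-0.18,0,0,0],[0,0,0,-0.32,0,0,0],[0,0,0,-0.32,0,0,0],[0,0,0,-0.32,0,0,0]]]'; python3 -m inch '[[[0,0,-0.5,0,0,0,0],[0,0,-0.5,0,0,0,0],[0,0,-0.5,0,0,0,0],[0,0,-0.5,0,0,0,0],[0,0,-0.5,0,0,0,0],[0,0,-0.5,0,0,0,0],[0,0,-0.5,0,0,0,0]]]'
python3 - <<'E'
from h import *
p,d=save('scene','s5');q,_=save('top','t5')
cv2.imwrite('pics/s5c.png',cv2.resize(p[110:310,130:430,::-1],(800,533),interpolation=3))
cv2.imwrite('pics/t5c.png',cv2.resize(q[120:220,220:380,::-1],(800,500),interpolation=3))
E
```

```text
clock: 25.72
eef_pos: [0.6508, -0.1146, 0.1771]
tool_rot: [-1.994, -2.426, 0.001]
contact_force: [-0.5, 0.5, -0.2]
width: 0.0876
grasp_force: 0.0
clock: 26.6
eef_pos: [0.4559, -0.1533, 0.1775]
tool_rot: [-1.993, -2.428, -0.0]
contact_force: [0.3, -0.4, 0.5]
width: 0.088
grasp_force: 0.0
```

View pics/s5c.png

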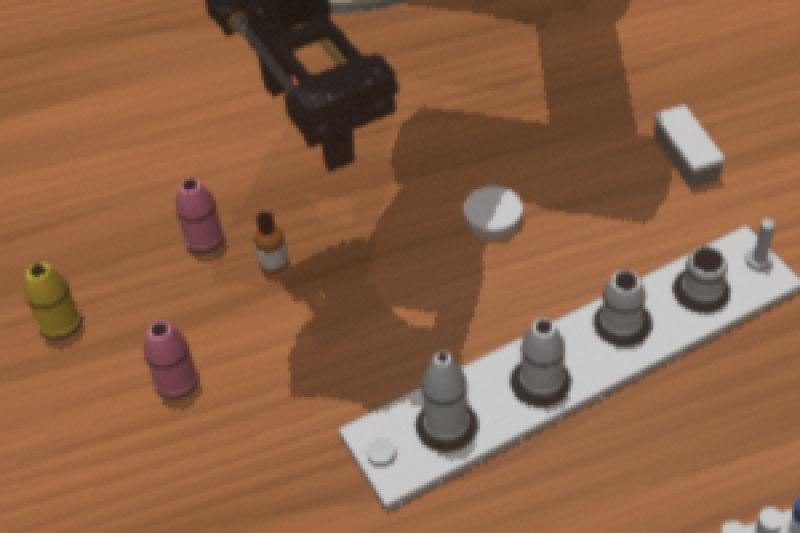

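View pics/t5c.png

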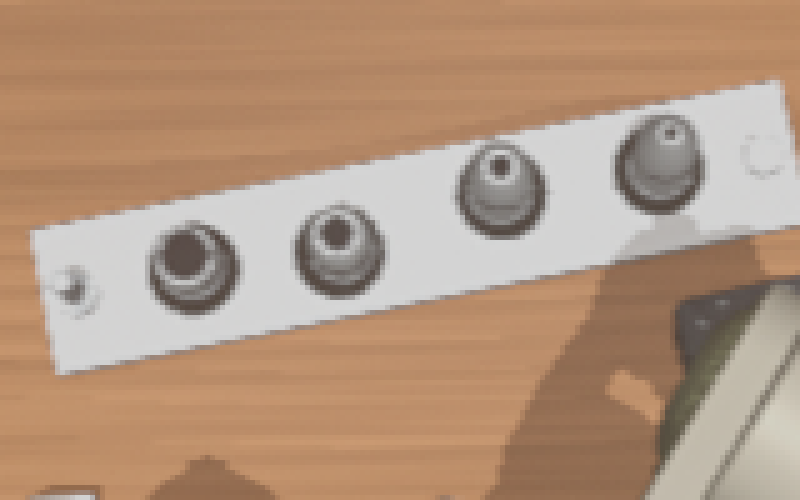

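All four stand on their pads in order, with the dropper upright at (270,245) in the scene crop. I check the centring once in numbers before handing in.

```bash
python3 -c "
from h import *
for c,L in(('top',((287.4,166.6,.072,.6089,.0576),(320,153,.088,.6388,-.0293),(354.4,146.4,.106,.6501,-.1134))),('scene',((130+626/2.667,110+281/2.667,.072,.6116,.055),(130+543/2.667,110+326/2.667,.088,.6418,-.0317),(130+442/2.667,110+357/2.667,.106,.6529,-.1158)))):
  for u,v,z,x,y in L: print(c,((w(c,(u,v),z)[:2]-[x,y])*1000).round(1))"
```

```text
top [-0.3 -3.2]
top [ 0.1 -0.2]
top [ 0.1 -2.3]
scene [ 1.1 -0.7]
scene [-0.6  1.6]
scene [0.  0.5]
```

Every objective is within about 2 mm of its pad centre, averaged over the two cameras, so I hand in.

```bash
python3 -c "
from plant import bot
print(bot.hand_in())"
```

```text
the job is handed in; nothing more can be done
None
```

The job is handed in: objectives 40, 56, 72 and 90 stand lens up in that order on pads 4, 3, 2 and 1, starting from the pin, each about 2 mm or less off centre, with the dropper bottle and look-alikes undisturbed, after about 27 s on the robot's clock.

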